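# Load the thin sheet into the fixture and bolt it in

## Task

Press down gently on the top of the thin aluminium sheet and drag it along the bed into the fixture's channel, under the bridge, until it has pushed the ejector bar all the way back; do not bend the sheet by pressing too hard (stay under about 30 N) or lift or tip it. Then slide the bolt by its knob fully in behind the sheet, let go, and leave the caliper, the folding link and the screwdriver where they are.

Things in the scene. Friction and masses are not known exactly. Their poses are not given: they have to be found in the camera images.
- fixture: Fixed grey loading fixture, black rails. Origin: underside, on the desk. Bed: flat plate, x -102 to +93, y -183 to +177 mm, top about 10 mm above the origin. A channel runs along its +y: centre line x = +20 mm, 104 mm wide, 12 mm thick rails that stand 18 mm above the origin, up to y = 190 mm. Yaw varies by 0.3 rad either way.
- mouth (a point): Middle of the channel's flared mouth, fixture (20, 0, 10) mm; about 14 mm wider each side here, narrowing to 103 mm at y = 26 mm. The bed was levelled by hand: it pivots about the cross line y = -86 mm (there exactly 10 mm high) and slopes along y, up or down, by at most 0.022 rad, unmeasured: up to 4.5 mm by the bridge. It does not give.
- bridge (a point): Fixture point (20, 115, 10) mm, below the middle of the black bridge that crosses the channel (y = 105 to 125 mm), its underside 22 mm and its top 27 mm above the fixture's origin.
- home (a point): Fixture point (20, 110, 10) mm: where the sheet's origin lies when the sheet is fully home, but for the bed's slope in height. The sheet then reaches y = 55 to 165 mm and its part before the bridge (y below 105) can still be pressed. Axes as the fixture's.
- sheet: Loose bare aluminium sheet, 100 (its x, across the channel) x 110 (its y) x 3 mm, about 90 g, too wide to grasp. Origin: centre of its underside. Starts flat on the bed before the mouth, up to 20 mm and 0.25 rad out of line; 1.4 to 2 mm to spare each side in the channel. It follows fingers pressed on its top; a steady 12 to 20 N also moves the ejector; over 30 N bends it.
- ejector (a joint): How far the aluminium ejector bar (90 x 12 mm, top 21 mm above the fixture's origin, across the channel beyond the bridge) has been pushed back to the fixture's +y, in m: 0 to 0.007 at the start, 0.030 at its hard stop. Friction about 2 N; it stays where it is left. Its near face lies at fixture y = 135 mm + joint.
- bolt (a joint): How far the steel bolt has been slid in along the fixture's +x, in m: about 0 when open, 0.035 at its hard stop. Friction about 1.5 N; stays where it is left. Its tongue (14 mm wide) runs at fixture y = 38 to 52 mm through a gap in the near (-x) rail and closes 3 mm behind the rear edge of a sheet that is home; a sheet not home is in its way.
- bolt_knob (a point): Centre of the top of the bolt's upright black knob, 14 x 14 mm, 30 mm high, its top 49 mm above the fixture's origin (the tongue below it reaches 19 mm, the guide blocks beside the tongue 18 mm). Moves with the bolt. At fixture (-91 mm + joint, 45 mm). Axes as the fixture's.
- caliper: Loose steel dial caliper lying beyond the fixture, 200 mm long, 22 mm high: leave alone. Origin: underside, middle of the beam.
- link: Loose black folding link, two crossed bars 150 mm long, 12 mm high, left of the fixture: leave alone. Origin: underside at the pivot.
- driver: Loose screwdriver lying right of the fixture, about 200 mm long: leave alone.
Mind the look-alikes: they are no part of the job. Of the things like the sheet, leave any that is brown or yellow; of the rest the larger one is meant.

How it is judged:
By the outcome, as a careful person would: the job done as asked, in the order asked, and still so for the second after the job is handed in, with the robot touching nothing.
It also fails if it takes over 72 s, if anything falls off the work surface, if the arm or the gripper's body presses on something with over 40 N, if the wrist force passes 120 N, or if a joint passes its speed limit or range.

## Robot

A 6-joint arm with a two-finger parallel gripper is mounted at the origin on the work surface. World frame = base frame: x ahead of the robot, y to its left, z up, the work surface at z = 0. Lengths are in m, angles in rad, forces in N, time in s.
With the tool pointing down it reaches from about 0.35 to 0.975 m from the base axis. Payload 4.9 kg.
Tool frame: the origin (TCP) lies at the very end of the fingers, on their centre line; the grasp point (between the pads) lies 19 mm behind it; z points along the fingers, x is the direction in which the jaws open and shut, and the axes are right-handed (so a half turn about z gives the same grasp; the last joint's range is limited). The gripper opens to 85 mm and grips with 20 to 120 N. Pads are 22 mm wide; open, the fingers measure 114 mm over their backs; the gripper's body (76 mm by 85 mm) begins 54 mm behind the grasp point. The pads swing forward as they close: fully open they stand 13 mm farther back than shut.
Start: joints at [1.151, 0.053, 1.613, -0, 1.476, -0.119], TCP at [0.185, 0.597, 0.231] pointing down, gripper open.
Joint ranges: [-3.01, 3.01], [-1.01, 2.22], [0.06, 2.58], [-1.02, 4.17], [0.09, 2.62], [-3.14, 3.14]. Speed limits (rad/s): [2.57, 2.57, 3.14, 3.14, 3.14, 3.14].

## Interface

Orientations are given as a unit quaternion [w, x, y, z].
In Python, from plant import manip, imaging gives the robot as it stands.
- The arm moves only by the shell command python3 -m pendant 'ROWS'. ROWS is JSON, a list that holds one entry, the list of rows, each a list of 7 numbers: the turn, a rotation vector about the world's x, y, z in units of pi rad (1.0 is pi rad), then the shift along the world's x, y, z in units of 250 mm (1.0 is 250 mm), then the opening, from 0 (shut) to 1 (fully open). In form: [[[ax, ay, az, tx, ty, tz, claw], ...]]. A call has 1 to 20 rows; each row shifts and turns the commanded pose from where the row before left it; what a row does not reach is not made up. A row lasts 1/8 s, in which the tool goes at most 62.5 mm and 10.7 degrees, less where a joint would pass 70% of its speed; a pose out of reach is approached as far as the arm can. A call with a number of a shift or a turn outside -1 to 1 is refused whole. A call with a gripper value outside its range is refused whole. The fingers move at their own pace and stop on an object; the grip force is fixed at half the most. Time passes only in rows, so rows that do not move let the fingers close. It gives the time, the measured TCP pose, the force and the opening at its end, in the units of the state.
- manip.state(): the state, without advancing time (a new reading comes with each control period).
- imaging.grab_frame(name): name is "side" or "top"; returns a dict with "frame" (420x560x3 uint8, blue, green, red), "mtx" (3x3 intrinsics, pixels), "world_to_cam" (4x4, takes a point from world to camera coordinates). Camera axes: x right, y down, z forward; pixel columns grow to the right and rows downward; lengths in m; the calibration is good to about 2 mm. A picture is of the moment at which its call begins. There is no depth.
- manip.job_done(): hands the job in, once; it reports no verdict.
The state is a dict: "time": time; "joint_pos": joint angles; "joint_vel": joint speeds; "joint_efforts": joint torques, N m; "tool_pos": TCP position; "tool_rot": TCP orientation; "contact_force": force on the tool from outside, world axes, zero at the start; "ft_torque": the same for the moment, N m; "gripper_width": opening from 0.0 (shut) to 1.0 (fully open).
Only numpy, scipy, OpenCV 4.12 (cv2) and the standard library are available. Lean on these libraries where they do the work, as an engineer would, in place of code of your own. Each camera call takes 0.05 s, during which the arm holds its last target. There are 200 camera calls.

## Working session

There is one attempt and no reset: what is moved stays moved. The work goes in short steps, Python scripts to look and compute and a shell command to move; the robot and the scene stay as the last step left them, time stands still between calls to the robot, and variables do not carry over. Pictures are saved under pics/ and viewed, about 8 in all and at most 12, crops included, and the job is handed in when it is done.

```bash
mkdir -p pics; ls; python3 - <<'E'
from plant import manip, imaging
import cv2
for n in("side","top"):
    f=imaging.grab_frame(n); cv2.imwrite(f"pics/{n}0.png",f["frame"])
    import numpy as np
    np.savez(f"pics/{n}.npz",**f); print(n,f["mtx"].round(1).tolist(),f["world_to_cam"].round(4).tolist())
print(manip.state())
E
```

```text
pics
side [[398.7, 0.0, 277.2], [0.0, 398.7, 211.1], [0.0, 0.0, 1.0]] [[0.8258, -0.564, 0.0003, -0.4171], [-0.2837, -0.4158, -0.8641, 0.2054], [0.4874, 0.7135, -0.5034, 0.7642], [0.0, 0.0, 0.0, 1.0]]
top [[525.2, 0.0, 279.4], [0.0, 525.2, 204.4], [0.0, 0.0, 1.0]] [[0.0048, -0.9999, 0.014, -0.0028], [-0.999, -0.0054, -0.0451, 0.516], [0.0451, -0.0137, -0.9989, 1.5345], [0.0, 0.0, 0.0, 1.0]]
{'time': 0.1, 'joint_pos': array([ 1.15098984e+00,  5.33156155e-02,  1.61411360e+00, -3.46726538e-06,
        1.47596280e+00, -1.18981471e-01]), 'joint_vel': array([ 0.00025262, -0.00172685, -0.00199204, -0.00068504, -0.00201824,
       -0.00231569]), 'joint_efforts': array([ 1.28494426e-04, -3.94903493e+01, -3.71362603e+01, -1.79211665e-04,
        3.92289046e-03, -2.19760585e-05]), 'tool_pos': array([0.18496259, 0.59644411, 0.23019631]), 'tool_rot': array([ 4.45412406e-04,  8.05079780e-01,  5.93165861e-01, -7.81690946e-04]), 'contact_force': array([ 0.24992027,  0.04431404, -0.3967228 ]), 'ft_torque': array([ 0.01796432,  0.01961964, -0.03889546]), 'gripper_width': 0.9982686728741657}
```

View pics/top0.png

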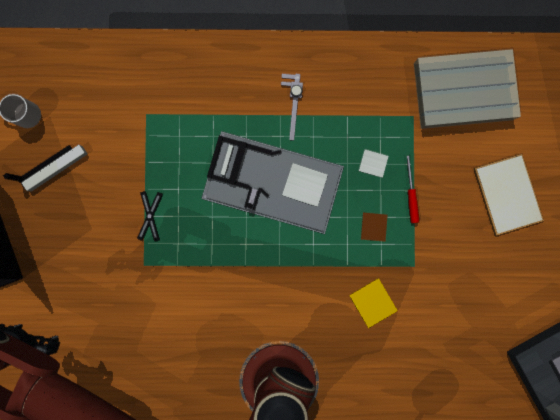

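View pics/side0.png

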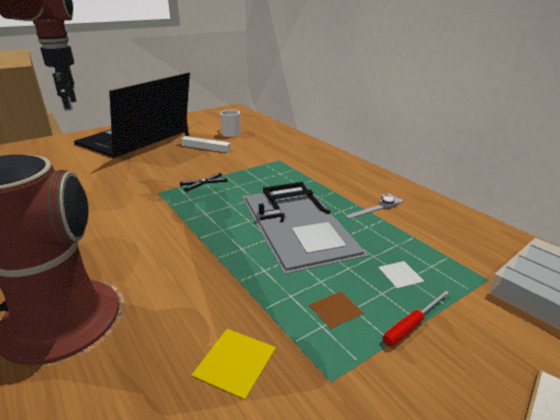

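Candidates: pale sheet on the bed at top-view (305,185), smaller pale one at (374,163), brown at (374,227), yellow at (374,303). The one on the bed is meant, since it is pale and the larger of the two. The bridge and channel are at the left (225,160), and the bolt knob is near (253,195).

```bash
cat > h.py <<'E'
import numpy as np, cv2
from scipy.spatial.transform import Rotation as R
def ray(d,px,z):
    K=d["mtx"];T=d["world_to_cam"];px=np.atleast_2d(np.asarray(px,float))
    c=-T[:3,:3].T@T[:3,3]
    v=np.c_[px,np.ones(len(px))]@np.linalg.inv(K).T@T[:3,:3]
    return c+v*((z-c[2])/v[:,2])[:,None]
def proj(d,P):
    P=np.atleast_2d(P);q=P@d["world_to_cam"][:3,:3].T+d["world_to_cam"][:3,3];q=q@d["mtx"].T
    return q[:,:2]/q[:,2:]
def big(mask):
    cs,_=cv2.findContours(mask.astype(np.uint8),cv2.RETR_EXTERNAL,cv2.CHAIN_APPROX_NONE)
    return sorted(cs,key=cv2.contourArea)[::-1]
def rect(d,c,z):
    # min-area rectangle in world plane z, mm: centre, size, angle
    P=ray(d,c[:,0,:],z)[:,:2]*1000
    return cv2.minAreaRect(P.astype(np.float32))
E
python3 - <<'E'
from h import *
d=dict(np.load("pics/top.npz")); f=d["frame"]
hsv=cv2.cvtColor(f,cv2.COLOR_BGR2HSV)
roi=np.zeros(f.shape[:2],bool); roi[120:245,190:350]=1
nongreen=roi&~((hsv[...,1]>90)&(hsv[...,0]>50)&(hsv[...,0]<95))
nongreen=cv2.morphologyEx(nongreen.astype(np.uint8),cv2.MORPH_OPEN,np.ones((9,9)))
c=big(nongreen)[0]; print("bed",cv2.minAreaRect(c),rect(d,c,.010))
white=(hsv[...,1]<40)&(hsv[...,2]>170); roi[:]=0; roi[120:245,190:400]=1
for c in big(white&roi)[:3]:
    print("w",cv2.contourArea(c),cv2.boundingRect(c),rect(d,c,.013))
crop=cv2.resize(f[120:245,195:350],None,fx=5,fy=5,interpolation=cv2.INTER_CUBIC)[:600,:800]
cv2.imwrite("pics/crop.png",cv2.convertScaleAbs(crop,alpha=1.3))
E
```

```text
bed ((272.19964599609375, 181.37625122070312), (129.53907775878906, 72.50347900390625), 16.22019386291504) ((584.3709106445312, 21.609283447265625), (382.40087890625, 214.67440795898438), 74.0704345703125)
w 1135.0 (283, 164, 44, 42) ((574.967041015625, -74.263427734375), (107.25639343261719, 97.3121109008789), 71.85357666015625)
w 455.0 (360, 151, 28, 25) ((640.4063720703125, -277.2787780761719), (70.3678970336914, 62.72715759277344), 75.0476303100586)
w 61.0 (222, 145, 10, 29) ((648.471435546875, 157.16990661621094), (9.30900764465332, 85.38949584960938), 74.6627197265625)
```

View pics/crop.png

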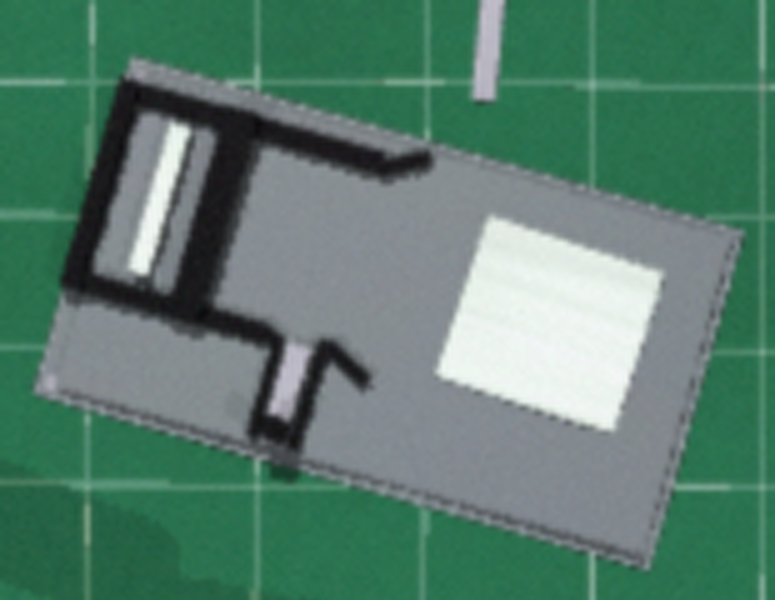

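```bash
cat > fit.py <<'E'
from h import *
d=dict(np.load("pics/top.npz")); f=d["frame"]
hsv=cv2.cvtColor(f,cv2.COLOR_BGR2HSV)
roi=np.zeros(f.shape[:2],bool); roi[120:245,190:350]=1
ng=roi&~((hsv[...,1]>90)&(hsv[...,0]>50)&(hsv[...,0]<95))
c=big(cv2.morphologyEx(ng.astype(np.uint8),cv2.MORPH_OPEN,np.ones((9,9))))[0]
P=ray(d,c[:,0,:],.010)[:,:2]*1000
th=np.radians(-15.8); o=np.array([584,10.])
def axes(th): return np.array([[np.cos(th),np.sin(th)],[-np.sin(th),np.cos(th)]])
for it in range(4):
    q=(P-o)@axes(th).T
    A=q[(abs(q[:,0]-93)<9)&(q[:,1]>-165)&(q[:,1]<150)]
    B=q[(abs(q[:,0]+102)<9)&(((q[:,1]>-165)&(q[:,1]<15))|((q[:,1]>80)&(q[:,1]<150)))]
    C=q[(abs(q[:,1]+183)<12)&(abs(q[:,0]+4)<80)]
    sa=np.polyfit(A[:,1],A[:,0],1);sb=np.polyfit(B[:,1],B[:,0],1);sc=np.polyfit(C[:,0],C[:,1],1)
    dth=-(sa[0]+sb[0])/2
    dx=(A[:,0].mean()-93+B[:,0].mean()+102)/2; dy=C[:,1].mean()+183
    print("slopes",sa[0],sb[0],sc[0],"edges",A[:,0].mean(),B[:,0].mean(),C[:,1].mean())
    o=o+np.array([dx,dy])@axes(th); th+=dth
print("o",o,"th",th)
np.savez("fix.npz",o=o,th=th)
white=(hsv[...,1]<40)&(hsv[...,2]>170); roi[:]=0; roi[155:215,275:335]=1
c=big(white&roi)[0]; r=rect(d,c,.013); print(r)
print("sheet in fixture",(np.array(r[0])-o)@axes(th).T,"sheet yaw",np.radians(r[2]-90),"rel",np.radians(r[2]-90)-th)
w=lambda x,y:o+np.array([x,y])@axes(th)
for n,p,z in(("mouth",(20,0),.01),("bridge",(20,115),.027),("home",(20,110),.01),("knob",(-91,45),.049)):
    X=w(*p);print(n,X,proj(d,[X[0]/1e3,X[1]/1e3,z]).round(1))
bar=[(222+5,145+14)];print("bar centre fix",[ (np.array(rect(d,k,.021)[0])-o)@axes(th).T for k in big(white)[:12] if cv2.boundingRect(k)[0] in range(218,228) and cv2.boundingRect(k)[1]<170 and cv2.boundingRect(k)[1]>135])
E
python3 fit.py
```

```text
slopes -0.0006331465269932142 -0.0028416852635793324 0.002741349483698805 edges 99.15689365368455 -108.02474309704631 -178.0681452791992
slopes 0.0008767807225833443 7.181000732457388e-05 0.0010045654373711016 edges 99.0231251120295 -108.18722893807492 -182.9922830667144
slopes 0.0004898262444939826 -0.0004024434065921532 0.0014786872723406416 edges 99.11449139911073 -108.09463236027257 -183.00212253553616
slopes 0.00044614017032319406 -0.00044613096693133024 0.0015223627361384043 edges 99.10516682865087 -108.10358938958424 -183.0001938880056
o [585.33921223  14.75202622] th -0.27454259730541863
((574.967041015625, -74.263427734375), (107.25639343261719, 97.3121109008789), 71.85357666015625)
sheet in fixture [ 14.14895915 -88.49372821] sheet yaw -0.31671483474101936 rel -0.04217223743560072
mouth [604.59019829   9.32989236] [[276.4 174.4]]
bridge [635.76746795 120.02306224] [[238.6 163. ]]
home [634.41193449 115.21031572] [[240.6 164.2]]
knob [509.9470268  82.7374539] [[250.7 205.8]]
bar centre fix [array([ 21.33955432, 153.23653168])]
```

```bash
cat >> fit.py <<'E'
print("----")
g=cv2.cvtColor(f,cv2.COLOR_BGR2GRAY)
def samp(xs,ys,z):
    X=np.array([w(x,y) for x,y in zip(xs,ys)])/1e3
    p=proj(d,np.c_[X,np.full(len(X),z)]).astype(np.float32)
    return cv2.remap(g,p[:,0].reshape(1,-1),p[:,1].reshape(1,-1),cv2.INTER_LINEAR)[0]
def edges(t,v,k=70):
    return [(float(round(t[i],1)),"dark" if v[i]>k else "light") for i in range(len(t)-1) if (v[i]-k)*(v[i+1]-k)<0]
t=np.arange(60,230,.5)
for x in(5,20,35): print("y along x",x,edges(t,samp(np.full(len(t),x),t,.027)))
t=np.arange(-60,110,.5)
for y in(70,80,90): print("x along y",y,edges(t,samp(t,np.full(len(t),y),.018)))
t=np.arange(20,80,.5)
for x in(-75,-65,-60): print("guides: y along x",x,edges(t,samp(np.full(len(t),x),t,.018)))
E
python3 fit.py | sed -n '/----/,$p'
```

```text
----
y along x 5 []
y along x 20 []
y along x 35 []
x along y 70 []
x along y 80 []
x along y 90 []
guides: y along x -75 []
guides: y along x -65 []
guides: y along x -60 []fit.py:36: RuntimeWarning: overflow encountered in scalar multiply
  return [(float(round(t[i],1)),"dark" if v[i]>k else "light") for i in range(len(t)-1) if (v[i]-k)*(v[i+1]-k)<0]
fit.py:36: RuntimeWarning: overflow encountered in scalar subtract
  return [(float(round(t[i],1)),"dark" if v[i]>k else "light") for i in range(len(t)-1) if (v[i]-k)*(v[i+1]-k)<0]
```

```bash
sed -i 's/cv2.INTER_LINEAR)\[0\]/cv2.INTER_LINEAR)[0].astype(float)/' fit.py; python3 fit.py | sed -n '/----/,$p'
```

```text
----
y along x 5 [(104.5, 'dark'), (130.0, 'light'), (142.0, 'dark'), (177.5, 'dark')]
y along x 20 [(130.5, 'light'), (144.0, 'light'), (176.5, 'dark')]
y along x 35 [(130.5, 'light'), (141.0, 'dark'), (177.0, 'dark'), (202.5, 'dark')]
x along y 70 [(-47.0, 'dark'), (-31.5, 'light'), (67.5, 'dark'), (85.0, 'light')]
x along y 80 [(-46.0, 'dark'), (85.5, 'light')]
x along y 90 [(-46.0, 'dark'), (68.0, 'dark'), (100.5, 'dark'), (108.5, 'light')]
guides: y along x -75 [(30.5, 'dark'), (42.0, 'light'), (58.0, 'dark'), (66.5, 'light')]
guides: y along x -65 [(42.0, 'light'), (58.0, 'dark'), (66.5, 'light')]
guides: y along x -60 [(42.0, 'light'), (58.0, 'dark'), (66.5, 'light')]
```

```bash
cat > frame.py <<'E'
from h import *
F=np.load("fix.npz"); th=float(F["th"])
A=np.array([[np.cos(th),np.sin(th)],[-np.sin(th),np.cos(th)]])
o=F["o"]+np.array([-.5,5.5])@A
w=lambda x,y:o+np.array([x,y])@A
fx=lambda p:(np.asarray(p)-o)@A.T
def tool():
    from plant import manip
    s=manip.state();q=s["tool_rot"];r=R.from_quat([q[1],q[2],q[3],q[0]]).as_matrix()
    return s, fx(s["tool_pos"][:2]*1000), s["tool_pos"][2]*1000, np.arctan2(r[1,0],r[0,0]), r[:,2]
def rep():
    s,p,z,y,a=tool()
    print("t",round(s["time"],2),"fix",p.round(1),"z",round(z,1),"relyaw",round(y-th,4),"axis",a.round(4),"F",s["contact_force"].round(1),"grip",round(s["gripper_width"],3))
E
python3 - <<'E'
from frame import *
rep(); s,p,z,y,a=tool()
sc=np.array([574.97,-74.26]); sy=-.3167
print("sheet fix",fx(sc))
pp=sc+27*np.array([np.sin(sy),-np.cos(sy)])
print("press pt",pp,fx(pp)); D=(pp-s["tool_pos"][:2]*1000)/250
print("units",D,"turn/pi",(sy-y)/np.pi)
print("fix y unit step 10mm:",A[1]*10/250,"x:",A[0]*10/250)
E
```

```text
t 0.1 fix [-542.6  445.9] z 230.2 relyaw 1.5445 axis [-7.0e-04 -1.6e-03 -1.0e+00] F [ 0.2  0.  -0.4] grip 0.998
sheet fix [ 14.65087803 -93.98962665]
press pt [566.56132583 -99.91724457] [  13.51296529 -120.96563737]
units [ 1.52639493 -2.78544542] turn/pi -0.505053331129466
fix y unit step 10mm: [0.01084427 0.03850197] x: [ 0.03850197 -0.01084427]
```

```bash
python3 -m pendant '[[[0,0,-0.028,0.085,-0.155,0,0.5],[0,0,-0.028,0.085,-0.155,0,0.5],[0,0,-0.028,0.085,-0.155,0,0.5],[0,0,-0.028,0.085,-0.155,0,0.5],[0,0,-0.028,0.085,-0.155,0,0.5],[0,0,-0.028,0.085,-0.155,0,0.5],[0,0,-0.028,0.085,-0.155,0,0.5],[0,0,-0.028,0.085,-0.155,0,0.5],[0,0,-0.028,0.085,-0.155,0,0.5],[0,0,-0.028,0.085,-0.155,-0.06,0.5],[0,0,-0.028,0.085,-0.155,-0.06,0.5],[0,0,-0.028,0.085,-0.155,-0.06,0.5],[0,0,-0.028,0.085,-0.155,-0.06,0.5],[0,0,-0.028,0.085,-0.155,-0.06,0.5],[0,0,-0.028,0.085,-0.155,-0.06,0.5],[0,0,-0.028,0.085,-0.155,-0.06,0.5],[0,0,-0.028,0.085,-0.155,-0.06,0.5],[0,0,-0.028,0.085,-0.155,-0.06,0.5],[0,0,0,0,0,0,0.5],[0,0,0,0,0,0,0.5]]]'; python3 -c "
from frame import *;rep()"
```

```text
time: 2.6
tool_pos: [0.5671, -0.1001, 0.0959]
tool_rot: [-0.0, 0.988, -0.156, -0.001]
contact_force: [-0.2, 0.6, 0.4]
gripper_width: 0.501
t 2.6 fix [  14.1 -121. ] z 95.9 relyaw -0.0384 axis [-1.1e-03  8.0e-04 -1.0e+00] F [-0.2  0.6  0.4] grip 0.501
```

```bash
python3 -m pendant '[[[0,0,0,0,0,-0.1,0.5],[0,0,0,0,0,-0.1,0.5],[0,0,0,0,0,-0.06,0.5],[0,0,0,0,0,-0.04,0.5],[0,0,0,0,0,-0.008,0.5],[0,0,0,0,0,0,0.5]]]'; python3 - <<'E'
from frame import *
from plant import imaging
rep()
f=imaging.grab_frame("side")["frame"][150:330,220:420]
cv2.imwrite("pics/s1.png",cv2.resize(f,None,fx=3,fy=3))
E
```

```text
time: 3.35
tool_pos: [0.5682, -0.1006, 0.02]
tool_rot: [0.0, 0.988, -0.156, 0.001]
contact_force: [-0.9, 0.4, -0.1]
gripper_width: 0.499
t 3.35 fix [  15.3 -121.2] z 20.0 relyaw -0.0386 axis [ 1.e-03 -3.e-04 -1.e+00] F [-0.9  0.4 -0.1] grip 0.499
```

View pics/s1.png

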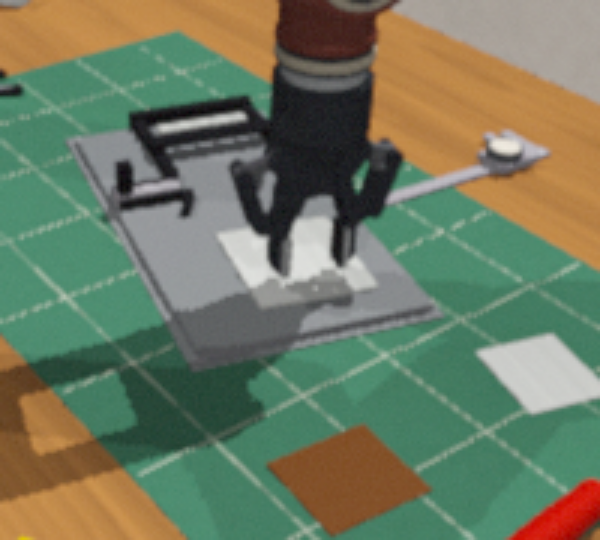

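Picture 4: the two fingers (crop 280,265 and 345,255) hover over the rear half of the sheet, with the jaws across the channel. Next I lower until they touch.

```bash
python3 -m pendant '[[[0,0,0,0,0,-0.006,0.5],[0,0,0,0,0,-0.006,0.5],[0,0,0,0,0,-0.006,0.5],[0,0,0,0,0,0,0.5]]]'; python3 -m pendant '[[[0,0,0,0,0,-0.004,0.5],[0,0,0,0,0,-0.004,0.5],[0,0,0,0,0,0,0.5]]]'
```

```text
time: 3.9
tool_pos: [0.5675, -0.1005, 0.0146]
tool_rot: [-0.0, 0.988, -0.156, -0.0]
contact_force: [-0.2, 0.5, -0.0]
gripper_width: 0.501
time: 4.28
tool_pos: [0.5676, -0.1005, 0.0127]
tool_rot: [-0.0, 0.988, -0.156, -0.0]
contact_force: [-0.1, 0.9, 0.7]
gripper_width: 0.502
```

```bash
for i in 1 ; do python3 -m pendant '[[[0,0,0,0,0,-0.004,0.5],[0,0,0,0,0,-0.004,0.5],[0,0,0,0,0,0,0.5]]]'; done; python3 -m pendant '[[[0,0,0,0,0,-0.004,0.5],[0,0,0,0,0,0,0.5]]]';  python3 -m pendant '[[[0,0,0,0,0,-0.004,0.5],[0,0,0,0,0,0,0.5]]]'
```

```text
time: 4.65
tool_pos: [0.5681, -0.1007, 0.0113]
tool_rot: [0.0, 0.988, -0.156, 0.0]
contact_force: [0.3, -0.1, 2.9]
gripper_width: 0.503
time: 4.9
tool_pos: [0.5687, -0.1009, 0.0112]
tool_rot: [0.0, 0.988, -0.156, 0.001]
contact_force: [-1.0, 0.4, 6.4]
gripper_width: 0.5
time: 5.15
tool_pos: [0.5694, -0.1011, 0.0112]
tool_rot: [0.0, 0.988, -0.156, 0.001]
contact_force: [-1.7, 0.3, 11.6]
gripper_width: 0.501
```

```bash
python3 -m pendant '[[[0,0,0,0,0,-0.003,0.5],[0,0,0,0,0,0,0.5],[0,0,0.0015,0.0081,0.0185,0,0.5],[0,0,0.0015,0.0081,0.0185,0,0.5],[0,0,0.0015,0.0081,0.0185,0,0.5],[0,0,0.0015,0.0081,0.0185,0,0.5]]]'; python3 - <<'E'
from frame import *
rep()
E
```

```text
time: 5.9
tool_pos: [0.5784, -0.0832, 0.0112]
tool_rot: [0.001, 0.989, -0.147, 0.003]
contact_force: [-0.9, -2.5, 11.0]
gripper_width: 0.5
t 5.9 fix [  20.3 -101.7] z 11.2 relyaw -0.0196 axis [ 0.0048 -0.0024 -1.    ] F [-0.9 -2.5 11. ] grip 0.5
```

```bash
python3 -m pendant '[[[0,0,0,0,0,-0.003,0.5],[0,0,0.0015,0.0054,0.0193,0,0.5],[0,0,0.0015,0.0054,0.0193,0,0.5],[0,0,0.0015,0.0054,0.0193,0,0.5],[0,0,0,0,0,0,0.5]]]'; python3 - <<'E'
from frame import *
from plant import imaging
rep()
a=imaging.grab_frame("top");b=imaging.grab_frame("side")
np.savez("pics/t2.npz",**a);np.savez("pics/s2.npz",**b)
A1=cv2.resize(a["frame"][120:245,195:350],None,fx=3.2,fy=3.2,interpolation=cv2.INTER_CUBIC)
B1=cv2.resize(b["frame"][170:290,230:380],(496,300*400//300),interpolation=cv2.INTER_CUBIC)[:199+201]
h=max(A1.shape[0],B1.shape[0]);s=.8
B1=cv2.resize(b["frame"][170:290,235:365],None,fx=2.3,fy=2.3)
im=np.zeros((400,800,3),np.uint8);im[:400,:496]=A1[:400,:496];im[:B1.shape[0],498:498+B1.shape[1]]=B1[:, :302]
cv2.imwrite("pics/c2.png",cv2.convertScaleAbs(im,alpha=1.3))
E
```

```text
time: 6.52
tool_pos: [0.5832, -0.0684, 0.0112]
tool_rot: [0.0, 0.99, -0.14, 0.003]
contact_force: [-0.6, -0.3, 14.7]
gripper_width: 0.497
t 6.53 fix [ 21.  -86.1] z 11.2 relyaw -0.0056 axis [ 0.0065 -0.0019 -1.    ] F [-0.6 -0.3 14.7] grip 0.497
```

View pics/c2.png

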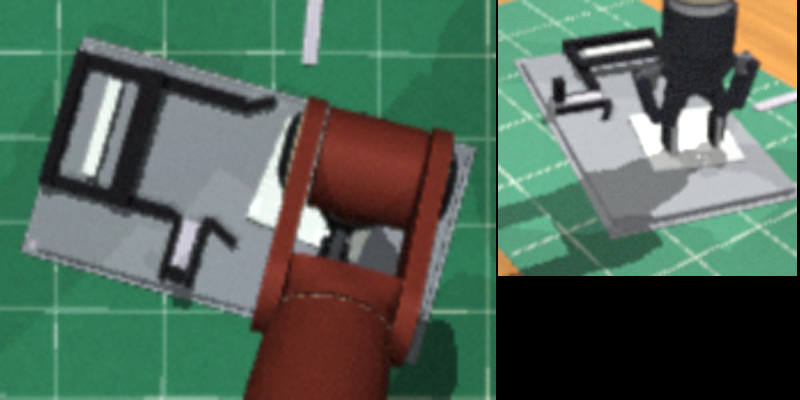

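Picture 5: the sheet follows the fingers. Its front left corner is at composite (248,215), with the front edge up to (280,115). I'll measure that corner.

```bash
cat > corner.py <<'E'
from frame import *
import sys
from plant import imaging
a=imaging.grab_frame("top") if len(sys.argv)<2 else dict(np.load(sys.argv[1]))
f=a["frame"];hsv=cv2.cvtColor(f,cv2.COLOR_BGR2HSV)
m=(hsv[...,1]<45)&(hsv[...,2]>150)
m[:150]=0;m[215:]=0;m[:,:232]=0;m[:,330:]=0
for c in big(m)[:3]:
    if cv2.contourArea(c)<20: continue
    q=fx(ray(a,c[:,0,:],.0125)[:,:2]*1000)
    i=q[:,1]>q[:,1].max()-12
    # front edge: max y per x-bin ; -x edge: min x per y-bin
    fe=np.array([[x,q[(abs(q[:,0]-x)<4),1].max()] for x in np.arange(q[:,0].min()+8,q[:,0].max(),5) if (abs(q[:,0]-x)<4).any()])
    le=np.array([[y,q[(abs(q[:,1]-y)<4),0].min()] for y in np.arange(q[:,1].max()-6,q[:,1].min(),-5) if (abs(q[:,1]-y)<4).any()])
    print(cv2.contourArea(c),cv2.boundingRect(c));print("front",fe.round(1).tolist());print("left",le.round(1).tolist())
E
python3 corner.py pics/t2.npz
```

```text
110.5 (272, 162, 12, 29)
front [[-13.0, -3.9], [-8.0, -3.0], [-3.0, -3.0], [2.0, -6.3], [7.0, -5.4], [12.0, -6.6], [17.0, -7.8], [22.0, -7.8], [27.0, -9.0], [32.0, -9.4], [37.0, -9.4], [42.0, -10.6], [47.0, -11.0], [52.0, -11.0], [57.0, -12.2]]
left [[-9.0, -19.4], [-14.0, -19.4], [-19.0, -20.6], [-24.0, -19.8], [-29.0, -21.0]]
61.0 (288, 185, 10, 12)
front [[-19.4, -52.0], [-14.4, -52.0], [-9.4, -52.4], [-4.4, -51.6], [0.6, -52.8]]
left [[-57.6, -27.0], [-62.6, -27.0], [-67.6, -27.4], [-72.6, -27.4], [-77.6, -13.6]]
29.0 (249, 189, 8, 13)
front [[-69.4, 49.7], [-64.4, 50.6], [-59.4, 50.2], [-54.4, 50.2], [-49.4, 49.8], [-44.4, 49.8], [-39.4, 48.6]]
left [[44.6, -76.6], [39.6, -69.3]]
```

The sheet is yawed about -0.13, because the -x finger presses harder (the axis is tilted 0.0065). I'll level the tool and turn the sheet back.

```bash
python3 -m pendant '[[[0.0009,0.0031,0,0,0,0,0.5],[0,0,0,0,0,0,0.5],[0,0,0.01,0,0,0,0.5],[0,0,0.01,0,0,0,0.5],[0,0,0.01,0,0,0,0.5],[0,0,0.012,0,0,0,0.5],[0,0,0,0,0,0,0.5]]]'; python3 -c "
from frame import *;rep()"; python3 corner.py
```

```text
time: 7.5
tool_pos: [0.5836, -0.0688, 0.0111]
tool_rot: [0.0, 0.997, -0.074, -0.001]
contact_force: [0.2, -1.1, 11.7]
gripper_width: 0.504
t 7.5 fix [ 21.5 -86.4] z 11.1 relyaw 0.1262 axis [-2.e-03 -8.e-04 -1.e+00] F [ 0.2 -1.1 11.7] grip 0.504
135.0 (272, 157, 13, 34)
front [[-15.4, -3.5], [-10.4, -3.0], [-5.4, -3.0], [-0.4, -4.2], [4.6, -5.4], [9.6, -5.4], [14.6, -6.6], [19.6, -7.0], [24.6, -7.0], [29.6, -7.4], [34.6, -7.4], [39.6, -8.6], [44.6, -9.0], [49.6, -9.0], [54.6, -10.2], [59.6, -10.6], [64.6, -10.6], [69.6, -11.0], [74.6, -11.0]]
left [[-9.0, -23.0], [-14.0, -23.0], [-19.0, -23.4], [-24.0, -23.4]]
81.5 (288, 184, 11, 14)
front [[-20.6, -52.0], [-15.6, -52.0], [-10.6, -52.4], [-5.6, -51.6], [-0.6, -52.8], [4.4, -52.0]]
left [[-57.6, -27.0], [-62.6, -27.0], [-67.6, -27.4], [-72.6, -27.4], [-77.6, -28.6]]
29.0 (249, 189, 7, 13)
front [[-69.4, 49.7], [-64.4, 49.7], [-59.4, 50.2], [-54.4, 50.2], [-49.4, 49.8], [-44.4, 49.8], [-39.4, 48.6]]
left [[44.2, -76.6]]
```

```bash
sed -i 's/^    print("t",.*/&\n    T=s["ft_torque"]; print("   torque fix x,y:",(A@T[:2]).round(3),"z",T[2].round(3),"Ffix",(A@s["contact_force"][:2]).round(1))/' frame.py; python3 -c "
from frame import *;rep()";python3 -m pendant '[[[0.0003,0.001,0,0,0,-0.003,0.5],[0,0,0,0,0,0,0.5]]]';python3 -c "
from frame import *;rep()";python3 -m pendant '[[[-0.0006,-0.002,0,0,0,0,0.5],[0,0,0,0,0,0,0.5]]]';python3 -c "
from frame import *;rep()"
```

```text
t 7.55 fix [ 21.4 -86.4] z 11.1 relyaw 0.1262 axis [-2.e-03 -9.e-04 -1.e+00] F [ 0.2  0.2 10.7] grip 0.502
   torque fix x,y: [-0.139 -0.251] z 0.011 Ffix [0.1 0.2]
time: 7.8
tool_pos: [0.5838, -0.0688, 0.0111]
tool_rot: [0.0, 0.997, -0.074, -0.003]
contact_force: [-2.7, -0.3, 15.5]
gripper_width: 0.503
t 7.8 fix [ 21.7 -86.3] z 11.1 relyaw 0.1261 axis [-5.1e-03  2.0e-04 -1.0e+00] F [-2.7 -0.3 15.5] grip 0.503
   torque fix x,y: [-0.089  0.002] z -0.057 Ffix [-2.5 -1. ]
time: 8.05
tool_pos: [0.5838, -0.0687, 0.0111]
tool_rot: [0.001, 0.997, -0.074, 0.001]
contact_force: [-0.3, -0.7, 15.0]
gripper_width: 0.499
t 8.05 fix [ 21.6 -86.3] z 11.1 relyaw 0.1262 axis [ 0.0011 -0.0018 -1.    ] F [-0.3 -0.7 15. ] grip 0.499
   torque fix x,y: [-0.12   0.215] z -0.034 Ffix [-0.1 -0.8]
```

```bash
python3 -m pendant '[[[0.0002,0.0006,0,0,0,0,0.5],[0,0,0,0,0,0,0.5]]]';python3 -c "
from frame import *;rep()";python3 -m pendant '[[[0,0,0.008,0,0,0,0.5],[0,0,0.008,0,0,0,0.5],[0,0,0.008,0,0,0,0.5],[0,0,0.008,0,0,0,0.5],[0,0,0,0,0,0,0.5]]]'; python3 -c "
from frame import *;rep()"; python3 corner.py
```

```text
time: 8.3
tool_pos: [0.5838, -0.0687, 0.0111]
tool_rot: [0.001, 0.997, -0.074, -0.0]
contact_force: [-1.2, -1.2, 15.2]
gripper_width: 0.498
t 8.3 fix [ 21.7 -86.3] z 11.1 relyaw 0.1261 axis [-8.0e-04 -1.1e-03 -1.0e+00] F [-1.2 -1.2 15.2] grip 0.498
   torque fix x,y: [-0.106  0.122] z -0.0 Ffix [-0.9 -1.4]
time: 8.93
tool_pos: [0.5842, -0.0687, 0.0111]
tool_rot: [0.001, 1.0, -0.024, 0.0]
contact_force: [1.0, -0.0, 14.5]
gripper_width: 0.501
t 8.93 fix [ 22.  -86.1] z 11.1 relyaw 0.2269 axis [ 1.0e-04 -1.9e-03 -1.0e+00] F [ 1.  -0.  14.5] grip 0.501
   torque fix x,y: [ 0.001 -0.037] z 0.034 Ffix [0.9 0.3]
146.0 (273, 159, 11, 34)
front [[-21.9, -7.1], [-16.9, -8.3], [-11.9, -6.7], [-6.9, -6.7], [-1.9, -7.1], [3.1, -6.3], [8.1, -7.5], [13.1, -7.5], [18.1, -7.0], [23.1, -7.0], [28.1, -7.4], [33.1, -6.6], [38.1, -6.6], [43.1, -6.2], [48.1, -6.2], [53.1, -6.5], [58.1, -6.5], [63.1, -6.9], [68.1, -6.1]]
left [[-12.1, -29.5], [-17.1, -29.9], [-22.1, -29.9], [-27.1, -28.3]]
99.5 (287, 183, 13, 15)
front [[-21.5, -52.8], [-16.5, -51.2], [-11.5, -51.2], [-6.5, -51.6], [-1.5, -50.8], [3.5, -51.2]]
left [[-56.8, -28.6], [-61.8, -29.0], [-66.8, -29.0], [-71.8, -27.4], [-76.8, -28.6], [-81.8, -27.8]]
27.0 (249, 189, 8, 13)
front [[-69.4, 49.7], [-64.4, 49.7], [-59.4, 50.2], [-54.4, 50.2], [-49.4, 49.8], [-44.4, 49.8]]
left [[44.2, -76.6]]
```

```bash
python3 -m pendant '[[[0,0,0,0.0054,0.0193,0,0.5],[0,0,0,0.0054,0.0193,0,0.5],[0,0,0,0.0054,0.0193,0,0.5],[0,0,0,0.0054,0.0193,0,0.5]]]'; python3 -c "
from frame import *;rep()"; python3 corner.py | head -3; python3 -m pendant '[[[0,0,0,0.0054,0.0193,0,0.5],[0,0,0,0.0054,0.0193,0,0.5],[0,0,0,0.0054,0.0193,0,0.5]]]'; python3 -c "
from frame import *;rep()"; python3 corner.py | head -3
```

```text
time: 9.48
tool_pos: [0.5893, -0.0497, 0.011]
tool_rot: [0.001, 1.0, -0.024, -0.0]
contact_force: [-1.0, -0.9, 15.5]
gripper_width: 0.501
t 9.47 fix [ 21.8 -66.5] z 11.0 relyaw 0.2268 axis [-7.0e-04 -2.8e-03 -1.0e+00] F [-1.  -0.9 15.5] grip 0.501
   torque fix x,y: [-0.419  0.033] z -0.041 Ffix [-0.7 -1.1]
105.0 (280, 182, 14, 14)
front [[-21.5, -29.4], [-16.5, -29.8], [-11.5, -28.1], [-6.5, -28.1], [-1.5, -28.5], [3.5, -27.7]]
left [[-33.7, -29.5], [-38.7, -27.9], [-43.7, -29.1], [-48.7, -29.5], [-53.7, -29.5], [-58.7, -28.6], [-63.7, -27.0]]
time: 9.9
tool_pos: [0.5934, -0.0352, 0.011]
tool_rot: [0.001, 1.0, -0.024, -0.0]
contact_force: [0.3, -1.1, 13.6]
gripper_width: 0.5
t 9.9 fix [ 21.8 -51.4] z 11.0 relyaw 0.2266 axis [-5.0e-04 -2.7e-03 -1.0e+00] F [ 0.3 -1.1 13.6] grip 0.5
   torque fix x,y: [-0.409 -0.061] z -0.025 Ffix [ 0.6 -1. ]
103.0 (275, 181, 13, 14)
front [[-21.5, -12.8], [-16.5, -12.8], [-11.5, -13.2], [-6.5, -11.5], [-1.5, -11.5], [3.5, -12.7]]
left [[-17.5, -27.9], [-22.5, -29.1], [-27.5, -29.5], [-32.5, -29.5], [-37.5, -28.7], [-42.5, -29.1], [-47.5, -28.3]]
```

```bash
python3 -m pendant '[[[0,0,0,0.0054,0.0193,-0.001,0.5],[0,0,0,0.0054,0.0193,0,0.5],[0,0,0,0.0054,0.0193,0,0.5],[0,0,0,0.0054,0.0193,0,0.5]]]'; python3 -c "
from frame import *;rep()"; python3 -m pendant '[[[0,0,0,0.0054,0.0193,0,0.5],[0,0,0,0.0054,0.0193,0,0.5],[0,0,0,0.0054,0.0193,0,0.5]]]'; python3 -c "
from frame import *;rep()"; python3 corner.py | head -6
```

```text
time: 10.45
tool_pos: [0.5989, -0.0157, 0.0109]
tool_rot: [0.001, 1.0, -0.024, -0.0]
contact_force: [-0.6, -2.4, 15.0]
gripper_width: 0.5
t 10.45 fix [ 21.8 -31.2] z 10.9 relyaw 0.2268 axis [-5.0e-04 -2.4e-03 -1.0e+00] F [-0.6 -2.4 15. ] grip 0.5
   torque fix x,y: [-0.477  0.022] z -0.001 Ffix [ 0.1 -2.4]
time: 10.82
tool_pos: [0.6029, -0.0011, 0.0109]
tool_rot: [0.001, 1.0, -0.024, -0.0]
contact_force: [-0.7, -2.0, 15.0]
gripper_width: 0.5
t 10.82 fix [ 21.7 -16. ] z 10.9 relyaw 0.2269 axis [-5.0e-04 -2.2e-03 -1.0e+00] F [-0.7 -2.  15. ] grip 0.5
   torque fix x,y: [-0.431  0.024] z 0.001 Ffix [-0.1 -2.1]
106.0 (263, 178, 14, 13)
front [[-21.5, 24.5], [-16.5, 25.3], [-11.5, 26.9], [-6.5, 26.9], [-1.5, 26.5]]
left [[20.9, -29.2], [15.9, -28.3], [10.9, -29.5], [5.9, -28.7], [0.9, -29.1], [-4.1, -29.1], [-9.1, -27.5], [-14.1, -25.9]]
38.0 (250, 170, 6, 16)
front [[-22.4, 63.7], [-17.4, 63.7], [-12.4, 63.3], [-7.4, 63.3], [-2.4, 63.0], [2.6, 63.8], [7.6, 62.6], [12.6, 61.4]]
left [[57.8, -30.4], [52.8, -29.6]]
```

```bash
python3 -m pendant '[[[0,0,0,0.0054,0.0193,0,0.5],[0,0,0,0.0054,0.0193,0,0.5],[0,0,0,0.0054,0.0193,0,0.5],[0,0,0,0.0054,0.0193,0,0.5],[0,0,0,0.0054,0.0193,0,0.5]]]'; python3 -c "
from frame import *;rep()"; python3 -m pendant '[[[0,0,0,0.0054,0.0193,0,0.5],[0,0,0,0.0054,0.0193,0,0.5],[0,0,0,0.0054,0.0193,0,0.5],[0,0,0,0.0054,0.0193,0,0.5]]]'; python3 -c "
from frame import *;rep()"; python3 corner.py | head -6
```

```text
time: 11.5
tool_pos: [0.6096, 0.0231, 0.0108]
tool_rot: [0.001, 1.0, -0.024, -0.0]
contact_force: [0.2, -2.6, 14.7]
gripper_width: 0.5
t 11.5 fix [21.6  9.1] z 10.8 relyaw 0.2267 axis [-6.0e-04 -1.8e-03 -1.0e+00] F [ 0.2 -2.6 14.7] grip 0.5
   torque fix x,y: [-0.417 -0.099] z 0.029 Ffix [ 0.9 -2.4]
time: 12.0
tool_pos: [0.6149, 0.0426, 0.0107]
tool_rot: [0.001, 1.0, -0.024, -0.0]
contact_force: [-0.7, -1.8, 14.8]
gripper_width: 0.502
t 12.0 fix [21.4 29.3] z 10.7 relyaw 0.2268 axis [-8.0e-04 -1.4e-03 -1.0e+00] F [-0.7 -1.8 14.8] grip 0.502
   torque fix x,y: [-0.383 -0.013] z -0.032 Ffix [-0.2 -1.9]
107.0 (247, 174, 15, 13)
front [[-21.6, 73.0], [-16.6, 74.7], [-11.6, 76.3], [-6.6, 77.1], [-1.6, 77.9]]
left [[71.9, -28.0], [66.9, -28.0], [61.9, -28.4], [56.9, -29.6], [51.9, -29.6], [46.9, -28.0], [41.9, -29.2], [36.9, -28.4], [31.9, -26.7]]
```

```bash
python3 -m pendant '[[[0,0,0,0,0,0.025,0.5],[0,0,0,0,0,0.025,0.5],[0,0,-0.036,0,0,0,0.5],[0,0,-0.036,-0.0043,-0.0154,0,0.5],[0,0,0,0,0,0,0.5],[0,0,0,0,0,-0.015,0.5],[0,0,0,0,0,-0.015,0.5],[0,0,0,0,0,0,0.5]]]';  python3 -c "
from frame import *;rep()";  python3 -m pendant '[[[0,0,0,0,0,-0.006,0.5],[0,0,0,0,0,-0.006,0.5],[0,0,0,0,0,0,0.5]]]';  python3 -c "
from frame import *;rep()"
```

```text
time: 13.05
tool_pos: [0.6099, 0.0396, 0.0112]
tool_rot: [-0.001, 0.991, -0.136, -0.004]
contact_force: [-0.0, 0.4, -1.1]
gripper_width: 0.5
t 13.05 fix [17.4 25.1] z 11.2 relyaw 0.001 axis [-0.0085  0.0023 -1.    ] F [-0.   0.4 -1.1] grip 0.5
   torque fix x,y: [-0.044  0.015] z -0.025 Ffix [-0.1  0.4]
time: 13.42
tool_pos: [0.6121, 0.0395, 0.0109]
tool_rot: [-0.001, 0.991, -0.136, -0.002]
contact_force: [-1.3, -0.7, 9.0]
gripper_width: 0.499
t 13.43 fix [19.6 25.5] z 10.9 relyaw 0.001 axis [-0.0039  0.002  -1.    ] F [-1.3 -0.7  9. ] grip 0.499
   torque fix x,y: [-0.014 -0.051] z 0.038 Ffix [-1. -1.]
```

```bash
python3 -m pendant '[[[0,0,0,0,0,-0.006,0.5],[0,0,0,0,0,0,0.5],[0,0,0,0.0054,0.0193,0,0.5],[0,0,0,0.0054,0.0193,0,0.5],[0,0,0,0.0054,0.0193,0,0.5],[0,0,0,0.0054,0.0193,0,0.5]]]';  python3 -c "
from frame import *;rep()";  python3 -m pendant '[[[0,0,0,0.0054,0.0193,0,0.5],[0,0,0,0.0054,0.0193,0,0.5],[0,0,0,0.0054,0.0193,0,0.5],[0,0,0,0.0032,0.0116,0,0.5]]]';  python3 -c "
from frame import *;rep()"
```

```text
time: 14.18
tool_pos: [0.6181, 0.0584, 0.0107]
tool_rot: [-0.0, 0.991, -0.136, -0.002]
contact_force: [-3.3, -1.0, 14.3]
gripper_width: 0.497
t 14.18 fix [20.2 45.4] z 10.7 relyaw 0.0008 axis [-0.003   0.0011 -1.    ] F [-3.3 -1.  14.3] grip 0.497
   torque fix x,y: [-0.429  0.138] z -0.113 Ffix [-2.9 -1.9]
time: 14.68
tool_pos: [0.623, 0.0754, 0.0107]
tool_rot: [0.0, 0.991, -0.136, -0.001]
contact_force: [-3.0, -3.5, 14.6]
gripper_width: 0.503
t 14.68 fix [20.4 63.1] z 10.7 relyaw 0.001 axis [-2.8e-03  1.0e-04 -1.0e+00] F [-3.  -3.5 14.6] grip 0.503
   torque fix x,y: [-0.756 -0.004] z -0.068 Ffix [-2.  -4.2]
```

```bash
python3 -m pendant '[[[0,0,0,0,0,-0.003,0.5],[0,0,0,0.0043,0.0154,0,0.5],[0,0,0,0.0043,0.0154,0,0.5],[0,0,0,0.0043,0.0154,0,0.5]]]';  python3 -c "
from frame import *;rep()";  python3 -m pendant '[[[0,0,0,0.0022,0.0077,0,0.5],[0,0,0,0.0022,0.0077,0,0.5],[0,0,0,0.0022,0.0077,0,0.5],[0,0,0,0,0,0,0.5]]]';  python3 - <<'E'
from frame import *;rep()
from plant import imaging
a=imaging.grab_frame("top");b=imaging.grab_frame("side")
np.savez("pics/t3.npz",**a)
im=np.zeros((400,800,3),np.uint8)
im[:,:400]=cv2.resize(a["frame"][125:225,200:300],(400,400),interpolation=cv2.INTER_CUBIC)
im[:,400:]=cv2.resize(b["frame"][170:270,240:340],(400,400),interpolation=cv2.INTER_CUBIC)
cv2.imwrite("pics/c3.png",cv2.convertScaleAbs(im,alpha=1.3))
E
```

```text
time: 15.18
tool_pos: [0.6264, 0.0867, 0.0106]
tool_rot: [0.0, 0.991, -0.136, -0.001]
contact_force: [-3.6, -4.0, 18.0]
gripper_width: 0.499
t 15.18 fix [20.5 74.9] z 10.6 relyaw 0.0008 axis [-0.0028  0.     -1.    ] F [-3.6 -4.  18. ] grip 0.499
   torque fix x,y: [-0.848  0.244] z -0.101 Ffix [-2.4 -4.9]
time: 15.68
tool_pos: [0.6283, 0.0927, 0.0106]
tool_rot: [-0.0, 0.991, -0.136, -0.001]
contact_force: [-3.4, -4.1, 16.1]
gripper_width: 0.501
t 15.68 fix [20.7 81.2] z 10.6 relyaw 0.001 axis [-2.1e-03  5.0e-04 -1.0e+00] F [-3.4 -4.1 16.1] grip 0.501
   torque fix x,y: [-0.69   0.185] z -0.035 Ffix [-2.2 -4.8]
```

View pics/c3.png

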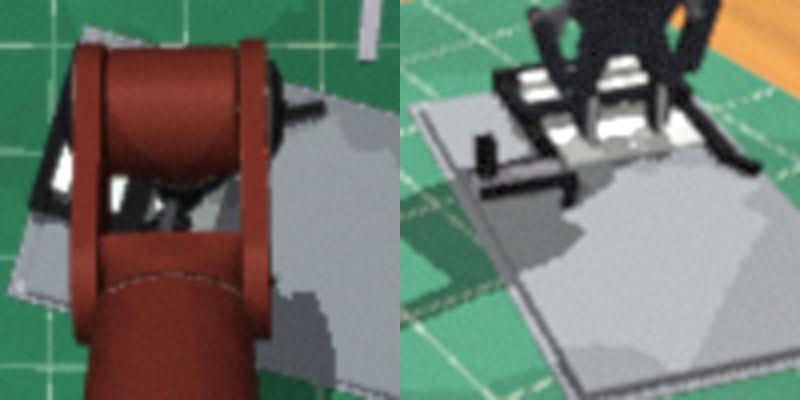

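Picture 6: the sheet is under the bridge with its rear edge just past the bolt tongue at side crop (560,160). I'll keep pushing to the stop and watch Fy.

```bash
python3 -m pendant '[[[0,0,0,0.0011,0.0039,0,0.5],[0,0,0,0.0011,0.0039,0,0.5],[0,0,0,0,0,0,0.5]]]';  python3 -c "
from frame import *;rep()";  python3 -m pendant '[[[0,0,0,0.0011,0.0039,0,0.5],[0,0,0,0.0011,0.0039,0,0.5],[0,0,0,0,0,0,0.5]]]';  python3 -c "
from frame import *;rep()"
```

```text
time: 16.15
tool_pos: [0.6291, 0.0943, 0.0107]
tool_rot: [0.0, 0.991, -0.136, -0.001]
contact_force: [-2.5, -3.8, 15.1]
gripper_width: 0.499
t 16.15 fix [21.1 83. ] z 10.7 relyaw 0.001 axis [-0.0014 -0.     -1.    ] F [-2.5 -3.8 15.1] grip 0.499
   torque fix x,y: [-0.856 -0.028] z -0.055 Ffix [-1.4 -4.4]
time: 16.52
tool_pos: [0.6298, 0.0962, 0.0106]
tool_rot: [0.0, 0.991, -0.136, -0.001]
contact_force: [-0.7, -4.7, 14.7]
gripper_width: 0.504
t 16.52 fix [21.2 85. ] z 10.6 relyaw 0.0011 axis [-1.1e-03 -1.0e-04 -1.0e+00] F [-0.7 -4.7 14.7] grip 0.504
   torque fix x,y: [-0.795 -0.068] z -0.031 Ffix [ 0.6 -4.7]
```

```bash
python3 -m pendant '[[[0,0,0,0.0011,0.0039,-0.002,0.5],[0,0,0,0.0011,0.0039,0,0.5],[0,0,0,0,0,0,0.5]]]';  python3 -c "
from frame import *;rep()";  python3 -m pendant '[[[0,0,0,0.0011,0.0039,0,0.5],[0,0,0,0.0011,0.0039,0,0.5],[0,0,0,0,0,0,0.5]]]';  python3 - <<'E'
from frame import *;rep()
from plant import imaging
b=imaging.grab_frame("side");np.savez("pics/s4.npz",**b)
E
```

```text
time: 16.9
tool_pos: [0.6306, 0.0981, 0.0106]
tool_rot: [0.0, 0.991, -0.136, -0.0]
contact_force: [-1.6, -4.9, 18.0]
gripper_width: 0.499
t 16.9 fix [21.5 87. ] z 10.6 relyaw 0.0011 axis [-7.e-04 -3.e-04 -1.e+00] F [-1.6 -4.9 18. ] grip 0.499
   torque fix x,y: [-0.914  0.032] z -0.063 Ffix [-0.2 -5.1]
time: 17.27
tool_pos: [0.6313, 0.1, 0.0106]
tool_rot: [0.0, 0.991, -0.136, -0.0]
contact_force: [-2.3, -5.8, 16.6]
gripper_width: 0.499
t 17.27 fix [21.6 89. ] z 10.6 relyaw 0.0011 axis [-4.e-04 -3.e-04 -1.e+00] F [-2.3 -5.8 16.6] grip 0.499
   torque fix x,y: [-0.914 -0.008] z 0.014 Ffix [-0.6 -6.2]
```

```bash
python3 -m pendant '[[[0,0,0,0,0,0.03,0.5],[0,0,0,0,0,0.08,0.5],[0,0,0,0,0,0.18,0.5],[0,0,0,-0.15,0,0,0],[0,0,0,-0.15,0,0,0],[0,0,0,-0.15,0,0,0],[0,0,0,-0.164,-0.01,0,0],[0,0,0,0,0,0,0],[0,0,0,0,0,0,0]]]';  python3 - <<'E'
from frame import *;rep()
from plant import imaging
a=imaging.grab_frame("top");b=imaging.grab_frame("side")
np.savez("pics/t5.npz",**a);np.savez("pics/s5.npz",**b)
im=np.zeros((400,800,3),np.uint8)
im[:,:400]=cv2.resize(a["frame"][125:225,200:300],(400,400),interpolation=cv2.INTER_CUBIC)
im[:,400:]=cv2.resize(b["frame"][170:270,240:340],(400,400),interpolation=cv2.INTER_CUBIC)
cv2.imwrite("pics/c5.png",cv2.convertScaleAbs(im,alpha=1.3))
E
```

```text
time: 18.45
tool_pos: [0.4744, 0.099, 0.0789]
tool_rot: [-0.001, 0.991, -0.136, -0.004]
contact_force: [-1.2, 0.2, 0.7]
gripper_width: 0.001
t 18.45 fix [-129.1   45.5] z 78.9 relyaw 0.0007 axis [-0.0068  0.0025 -1.    ] F [-1.2  0.2  0.7] grip 0.001
   torque fix x,y: [0.027 0.027] z 0.043 Ffix [-1.2 -0.1]
```

View pics/c5.png

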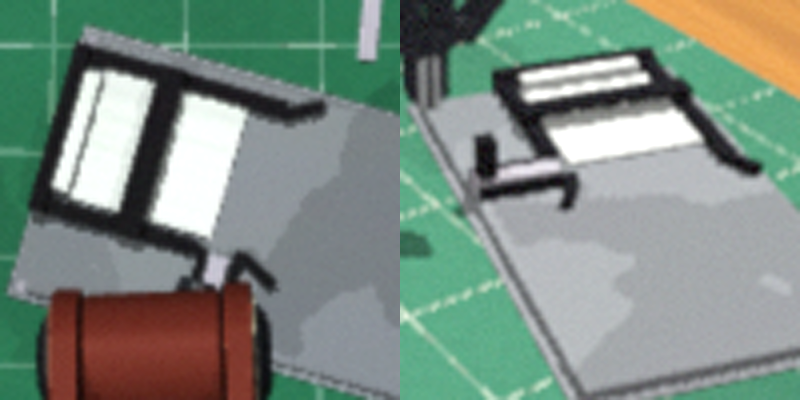

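```bash
cat > rear.py <<'E'
from frame import *
import sys
a=dict(np.load(sys.argv[1])); g=cv2.cvtColor(a["frame"],cv2.COLOR_BGR2GRAY)
def prof(x,t,z):
    X=np.array([w(x,y) for y in t])/1e3
    p=proj(a,np.c_[X,np.full(len(X),z)]).astype(np.float32)
    v=cv2.remap(g,p[:,0].reshape(1,-1),p[:,1].reshape(1,-1),cv2.INTER_LINEAR)[0].astype(float)
    return v
for x in (-20,-5,5,20,35,50,60):
    t=np.arange(40,75,.25);v=prof(x,t,.0125);dv=np.gradient(cv2.GaussianBlur(v.reshape(1,-1),(0,0),4)[0])
    t2=np.arange(155,195,.25);v2=prof(x,t2,.021);dv2=np.gradient(cv2.GaussianBlur(v2.reshape(1,-1),(0,0),4)[0])
    t3=np.arange(125,170,.25);v3=prof(x,t3,.021);k=np.argmin(np.where((t3>140)&(t3<168),cv2.GaussianBlur(v3.reshape(1,-1),(0,0),2)[0],999))
    print(x,"rear edge",t[np.argmax(dv)],"bar far edge",t2[np.argmin(dv2)],"dark gap",t3[k])
t=np.arange(25,65,.25);v=prof(-50,t,.019);print("tongue",[float(x) for x in t[:-1][np.diff((v>120).astype(int))!=0]])
E
python3 rear.py pics/t5.npz
```

```text
-20 rear edge 55.75 bar far edge 177.5 dark gap 163.75
-5 rear edge 54.25 bar far edge 176.25 dark gap 162.5
5 rear edge 54.25 bar far edge 176.0 dark gap 162.5
20 rear edge 55.25 bar far edge 177.0 dark gap 163.25
35 rear edge 55.25 bar far edge 176.25 dark gap 162.0
50 rear edge 55.0 bar far edge 176.75 dark gap 163.0
60 rear edge 54.75 bar far edge 176.75 dark gap 162.75
tongue [38.25, 50.0]
```

Picture 7: the sheet is home. The rear edge is at y≈55 and the bar's far edge at ≈177, both as expected. Next I push the knob with the closed fingers.

```bash
python3 -m pendant '[[[0,0,0,0,0,-0.1,0],[0,0,0,0,0,-0.06,0],[0,0,0,0,0,-0.036,0],[0,0,0,0,0,0,0]]]'; python3 -c "
from frame import *;rep()"; python3 -m pendant '[[[0,0,0,0.0154,-0.0043,0,0],[0,0,0,0.0154,-0.0043,0,0],[0,0,0,0.0154,-0.0043,0,0],[0,0,0,0.0154,-0.0043,0,0],[0,0,0,0.0154,-0.0043,0,0]]]'; python3 -c "
from frame import *;rep()"; python3 -m pendant '[[[0,0,0,0.0154,-0.0043,0,0],[0,0,0,0.0154,-0.0043,0,0],[0,0,0,0.0154,-0.0043,0,0]]]';python3 -c "
from frame import *;rep()"
```

```text
time: 19.05
tool_pos: [0.4733, 0.0988, 0.0283]
tool_rot: [-0.0, 0.991, -0.137, -0.005]
contact_force: [0.2, 0.6, 0.3]
gripper_width: 0.0
t 19.05 fix [-130.2   45. ] z 28.3 relyaw 0.0004 axis [-0.0103  0.0022 -0.9999] F [0.2 0.6 0.3] grip 0.0
   torque fix x,y: [-0.008  0.015] z -0.003 Ffix [0.  0.6]
time: 19.68
tool_pos: [0.493, 0.0934, 0.0291]
tool_rot: [-0.001, 0.991, -0.137, -0.005]
contact_force: [-1.6, 0.5, 0.2]
gripper_width: 0.004
t 19.68 fix [-109.7   45.2] z 29.1 relyaw 0.0004 axis [-0.009   0.0024 -1.    ] F [-1.6  0.5  0.2] grip 0.004
   torque fix x,y: [0.068 0.233] z -0.018 Ffix [-1.7  0.1]
time: 20.05
tool_pos: [0.5044, 0.0902, 0.0289]
tool_rot: [-0.001, 0.991, -0.137, -0.005]
contact_force: [-1.3, 0.4, -0.3]
gripper_width: -0.002
t 20.05 fix [-97.8  45.2] z 28.9 relyaw 0.0005 axis [-0.0091  0.0023 -1.    ] F [-1.3  0.4 -0.3] grip -0.002
   torque fix x,y: [-0.056  0.188] z 0.003 Ffix [-1.4  0. ]
```

```bash
python3 -m pendant '[[[0,0,0,0.0154,-0.0043,0,0],[0,0,0,0.0154,-0.0043,0,0],[0,0,0,0.0154,-0.0043,0,0]]]';python3 -c "
from frame import *;rep()"; python3 -m pendant '[[[0,0,0,0.0077,-0.0022,0,0],[0,0,0,0.0077,-0.0022,0,0],[0,0,0,0.0077,-0.0022,0,0]]]';python3 -c "
from frame import *;rep()";python3 -m pendant '[[[0,0,0,0.0077,-0.0022,0,0],[0,0,0,0.0077,-0.0022,0,0]]]';python3 -c "
from frame import *;rep()"
```

```text
time: 20.42
tool_pos: [0.5161, 0.0869, 0.0289]
tool_rot: [-0.001, 0.991, -0.137, -0.005]
contact_force: [-1.1, 1.6, 0.4]
gripper_width: -0.003
t 20.43 fix [-85.7  45.2] z 28.9 relyaw 0.0004 axis [-0.0089  0.0023 -1.    ] F [-1.1  1.6  0.4] grip -0.003
   torque fix x,y: [-0.001  0.222] z 0.033 Ffix [-1.5  1.2]
time: 20.8
tool_pos: [0.5218, 0.0853, 0.029]
tool_rot: [-0.001, 0.991, -0.137, -0.004]
contact_force: [-2.2, -0.2, -0.6]
gripper_width: -0.0
t 20.8 fix [-79.8  45.2] z 29.0 relyaw 0.0005 axis [-0.0087  0.0023 -1.    ] F [-2.2 -0.2 -0.6] grip -0.0
   torque fix x,y: [-0.049  0.279] z -0.032 Ffix [-2.  -0.8]
time: 21.05
tool_pos: [0.5257, 0.0842, 0.029]
tool_rot: [-0.001, 0.991, -0.137, -0.004]
contact_force: [-1.6, 0.8, -0.9]
gripper_width: 0.002
t 21.05 fix [-75.8  45.2] z 29.0 relyaw 0.0005 axis [-0.0086  0.0023 -1.    ] F [-1.6  0.8 -0.9] grip 0.002
   torque fix x,y: [0.03  0.241] z -0.046 Ffix [-1.7  0.3]
```

```bash
for k in 1; do python3 -m pendant '[[[0,0,0,0.0077,-0.0022,0,0],[0,0,0,0.0077,-0.0022,0,0]]]';python3 -c "
from frame import *;rep()"; done;python3 -m pendant '[[[0,0,0,0.0077,-0.0022,0,0],[0,0,0,0.0077,-0.0022,0,0]]]';python3 -c "
from frame import *;rep()";python3 -m pendant '[[[0,0,0,0.0077,-0.0022,0,0],[0,0,0,0.0077,-0.0022,0,0]]]';python3 -c "
from frame import *;rep()"
```

```text
time: 21.3
tool_pos: [0.526, 0.084, 0.0281]
tool_rot: [-0.001, 0.991, -0.137, -0.009]
contact_force: [-14.5, 4.5, 6.1]
gripper_width: 0.0
t 21.3 fix [-75.4  45.1] z 28.1 relyaw 0.0003 axis [-0.018   0.0041 -0.9998] F [-14.5   4.5   6.1] grip 0.0
   torque fix x,y: [0.031 2.255] z -0.027 Ffix [-15.2   0.4]
time: 21.55
tool_pos: [0.526, 0.0839, 0.0268]
tool_rot: [-0.001, 0.991, -0.137, -0.014]
contact_force: [-25.2, 7.5, 12.2]
gripper_width: 0.002
t 21.55 fix [-75.4  45. ] z 26.8 relyaw 0.0005 axis [-0.0277  0.0057 -0.9996] F [-25.2   7.5  12.2] grip 0.002
   torque fix x,y: [0.058 3.837] z 0.018 Ffix [-26.3   0.4]
time: 21.8
tool_pos: [0.5259, 0.0838, 0.0256]
tool_rot: [-0.001, 0.99, -0.136, -0.019]
contact_force: [-35.9, 9.5, 17.7]
gripper_width: 0.0
t 21.8 fix [-75.4  44.8] z 25.6 relyaw 0.0006 axis [-0.0375  0.0074 -0.9993] F [-35.9   9.5  17.7] grip 0.0
   torque fix x,y: [0.033 5.552] z -0.009 Ffix [-37.1  -0.6]
```

Hard stop reached (37 N on the fingers, with no motion). I'll back off, lift clear and check.

```bash
python3 -m pendant '[[[0,0,0,-0.0231,0.0065,0,0],[0,0,0,-0.05,0.014,0,0],[0,0,0,-0.08,0.022,0,0],[0,0,0,0,0,0.1,0],[0,0,0,0,0,0.2,0],[0,0,0,0,0,0.2,0],[0,0,0,-0.1,0.2,0,0],[0,0,0,-0.05,0.2,0,0],[0,0,0,0,0.2,0,0],[0,0,0,0,0.2,0,0],[0,0,0,0,0,0,0]]]';  python3 - <<'E'
from frame import *;rep()
from plant import imaging
a=imaging.grab_frame("top");b=imaging.grab_frame("side")
np.savez("pics/t6.npz",**a);np.savez("pics/s6.npz",**b)
im=np.zeros((400,800,3),np.uint8)
im[:,:400]=cv2.resize(a["frame"][125:225,200:300],(400,400),interpolation=cv2.INTER_CUBIC)
im[:,400:]=cv2.resize(b["frame"][130:330,170:370],(400,400),interpolation=cv2.INTER_CUBIC)
cv2.imwrite("pics/c6.png",cv2.convertScaleAbs(im,alpha=1.3))
E
python3 rear.py pics/t6.npz
```

```text
time: 23.18
tool_pos: [0.4618, 0.2944, 0.1553]
tool_rot: [-0.002, 0.991, -0.135, -0.003]
contact_force: [-0.2, -0.0, 0.2]
gripper_width: -0.001
t 23.18 fix [-194.2  230.2] z 155.3 relyaw 0.0045 axis [-0.0055  0.0038 -1.    ] F [-0.2 -0.   0.2] grip -0.001
   torque fix x,y: [ 0.003 -0.013] z 0.0 Ffix [-0.1 -0.1]
-20 rear edge 56.0 bar far edge 177.5 dark gap 163.75
-5 rear edge 54.75 bar far edge 176.25 dark gap 162.5
5 rear edge 54.25 bar far edge 176.0 dark gap 162.5
20 rear edge 55.25 bar far edge 177.0 dark gap 163.25
35 rear edge 55.25 bar far edge 176.25 dark gap 162.0
50 rear edge 55.0 bar far edge 176.75 dark gap 163.0
60 rear edge 54.75 bar far edge 176.75 dark gap 162.75
tongue []
```

View pics/c6.png

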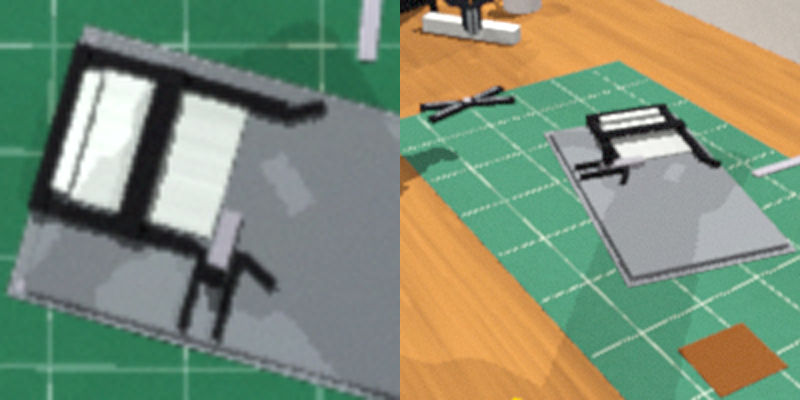

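```bash
python3 - <<'E'
from frame import *
a=dict(np.load("pics/t6.npz"));X=w(-56,45)/1e3
print("knob expected crop px",(proj(a,[X[0],X[1],.049])-[200,125])*4)
from plant import manip
print(manip.job_done())
E
```

```text
knob expected crop px [[208.89539933 274.79705575]]
the job is handed in; nothing more can be done
None
```

I dragged the sheet into the channel and under the bridge until the ejector bar reached its stop. I then pushed the bolt fully in by its knob, moved the arm clear and handed the job in at about 23 s. The hand-in reports no verdict.

**Final checks**
- **Sheet:** its rear edge is at fixture y ≈ 55 mm, where it should be when home.
- **Ejector bar:** its far edge is at y ≈ 176.7 mm, against 177 mm at the stop.
- **Bolt:** it hit its hard stop. The knob appears at crop (210, 275), within about a pixel of where it should be when fully in.
- **Pressing force:** it stayed at or under 18 N at every reading while pressing the sheet.
- **Caliper, link and screwdriver:** I never moved near them. The last picture shows the link and part of the caliper; I did not check the screwdriver at the end.

**What did not go smoothly**
- **Sheet yaw:** early in the drag the sheet turned to about -0.13 rad because one finger pressed harder than the other. I levelled the tool and turned it back before the mouth.
- **Bolt stop:** I pressed against the hard stop up to about 37 N sideways (about 41 N in total) on the fingers, more than needed.
- **Fixture outline:** the first fit came out about 6 mm too wide on each side, so I corrected the fixture's position using the tongue, rails and ejector bar.
- **Tongue edge check:** the last one returned nothing, because the knob had moved over that spot.

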